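# Take a photometer reading of the green-capped vial

## Robot

A 6-joint arm with a two-finger parallel gripper is mounted at the origin on a cart in front of the work surface, level with it; the furniture and walls round the work are solid. World frame = base frame: x ahead of the robot, y to its left, z up, the work surface at z = 0. Lengths are in m, angles in rad, forces in N, time in s.
With the tool pointing down it reaches from about 0.4 to 0.825 m from the base axis. Payload 7 kg.
Tool frame: the origin (TCP) lies midway between the tips of the shut fingers; the grasp point (between the pads) lies hold_point_z behind it (hold_point_z is the distance from the TCP to the grasp point, in m); z points along the fingers, y is the line along which they close (so a half turn about z gives the same grasp; the last joint's range is limited). The gripper opens to 88 mm and grips with 3 to 60 N. Pads are 19 mm wide; open, the fingers measure 130 mm over their backs; the gripper's body (78 mm by 193 mm) begins 47 mm behind the grasp point.
Start: joints at [-0.953, 0.359, 0.012, 0, -1.224, -0.288], TCP at [0.219, -0.639, 0.227] pointing down, gripper open.
Joint ranges: [-3.07, 3.07], [-1.43, 2.12], [-1.02, 1.25], [-3.03, 1.67], [-3.05, -0], [-3.03, 3.03]. Speed limits (rad/s): [2.39, 2.39, 3.01, 3.14, 3.14, 3.14].

## Interface

Orientations are given as [roll, pitch, yaw] about the fixed x, y, z axes, in that order (R = Rz(yaw) Ry(pitch) Rx(roll)).
In Python, from station import * gives the robot as it stands.
- The arm moves only by the tool apply_moves, never from a script. Its argument "steps" is a list of rows, each an object with "translation": the shift along the world's x, y, z scaled (see below), a list of three; "rotation": the turn, a rotation vector about the world's x, y, z scaled (see below), a list of three. A call has exactly 10 rows; each row is the pose to reach, as a shift and turn from the pose commanded when the call began; what a row does not reach only later rows make up. The controller multiplies each number of a shift by 250 mm and each number of a turn by 30 degrees. A row lasts 1/12 s, in which the tool goes at most 41.7 mm and 7.16 degrees, less where a joint would pass 70% of its speed; a pose out of reach is approached as far as the arm can. A call with a number of a shift or a turn outside -1 to 1 is refused whole. A call with a gripper value outside its range is refused whole. "jaw" is the closure, from -1 (fully open) to 1 (shut), so that 0 is half open, set as the call begins (left out, the last holds). The fingers move at their own pace and stop on an object; "newtons" is the grip in N (left out, the last holds). Time passes only in rows, so rows that repeat a pose let the fingers close, or fill a call up. It gives the time, the measured TCP pose, the force, the opening and the grip force at its end, in the units of the state.
- get_state(): the state, without advancing time (a new reading comes with each control period).
- grab_frame(name): name is "side" or "top"; returns the picture (400x640x3 uint8, blue, green, red); there is no depth.
- camera_model(name): a dict with "fx", "fy", "cx", "cy" (pixels), "xyz" and "rotation" of the camera in the world. Camera axes: x right, y down, z forward; pixel columns grow to the right and rows downward; lengths in m; the calibration is good to about 2 mm. A picture is of the moment at which its call begins. camera_model takes no time and is no camera call.
- job_done(): hands the job in; it is judged then, once.
The state is a dict: "t": time; "q": joint angles; "qd": joint speeds; "joint_efforts": joint torques, N m; "eef_pos": TCP position; "ee_rot": TCP orientation; "force": force on the tool from outside, world axes, zero at the start; "moment": the same for the moment, N m; "width": finger opening in m; "gripper_force": force on a finger pad.
Only numpy, scipy, OpenCV 4.12 (cv2) and the standard library are available. Lean on these libraries where they do the work, as an engineer would, in place of code of your own. Each camera call takes 0.05 s, during which the arm holds its last target. There are 200 camera calls.

## Task

Take a reading of the green-capped vial on the photometer: with the fingertips push the carriage lever sideways until that vial stands exactly in line with the white beam marks, push the lid fully shut without slamming it, and only then, with the vial in the beam and the lid shut, press the green read key right down and let it come up. Only push and press: do not lift any vial, leave all three standing in their seats, and do not disturb the other things on the bench.

Things in the scene. Friction and masses are not known exactly. Their poses are not given: they have to be found in the camera images.
- photometer: bench photometer fixed in place, white housing, grey deck 140 (x) by 210 (y) mm, 85 mm above the bench. Origin: centre of its underside; x from its front (robot side) to its back, y to its left, z up. In its frame (mm): open vial compartment x -8 to 38, y -80 to 80; display flat on the deck at x -43, y -74; lever slot at x -42; read key at x -43, y 78; lid hinge along y at x 50.
- beam (a point): middle of the light path on the photometer at deck height; axes as the photometer's. The beam runs along x at y = 0, marked by short white lines on the deck before and behind the compartment. The green-capped vial's centre must come to y = 0 here (within 4 mm).
- carriage (a joint): slide of the aluminium vial carriage with its lever (one piece) along the photometer's y, m; 0 as found, grows to the left (+y); stops at -0.015 and 0.045. Three seats 30 mm apart: the left (+y) one is in the beam at -0.015, the middle one at 0.015, the right (-y) one at 0.045. Drags with about 2.5 N, stays where it is left, can be pushed either way.
- lever_top (a point): top of the lever, a black round knob 16 mm across and 20 mm high on an 8 mm steel post; its top is 33 mm above the deck. It moves with the carriage, at the same y as the middle seat. White ticks in front of its slot show its three places, y -30, 0 and 30 mm in the photometer's frame.
- lid (a joint): hinge of the grey lid, rad; 0 = shut flat on the deck, grows as it opens upward and back, stop at 1.75. It has a stiff hinge (about 0.075 N m) and stays at any angle; about 1 to 2 N near its edge moves it.
- lid_hinge (a point): middle of the lid's hinge line, at the back of the deck (the line runs along the photometer's y).
- lid_edge (a point): middle of the lid's free edge (a black finger lip 50 mm wide), half-way through its thickness. The lid is 172 mm wide (y), reaches 79 mm from the hinge, and is 8 mm thick; when shut its top is 94 mm above the bench.
- read_key (a joint): travel of the read key, m; 0 = up, 0.005 = right down; it is pressed from 0.0035; spring return, fully down takes about 4 N.
- read_key_top (a point): centre of the top of the round green read key, 22 mm across, on the left front corner of the deck, 13 mm above the deck when up, in a low black ring 38 mm across; pressed straight down.
- vial_green: glass sample vial with a GREEN cap, 22 mm across, 52 mm tall; loose, standing 20 mm deep in one of the three seats of the carriage (which one varies). Origin: centre of its underside, 30 mm above the bench; its cap's top is just below the deck.
- vial_white: the same kind of vial with a WHITE cap, in another seat; origin as above.
- vial_black: the same kind of vial with a BLACK cap, in the remaining seat; origin as above.
- vial_loose: vial with a white cap, 23 mm across, 48 mm tall, standing on the bench in front of the photometer; loose bystander on the bench, not part of the job; origin at the centre of its underside
- petri_dish: clear round dish, 58 mm across, 15 mm high, to the right of the photometer; loose bystander on the bench, not part of the job; origin at the centre of its underside
- usb_stick: red memory stick, 49x19x8 mm, on the white foam sheet; loose bystander on the bench, not part of the job; origin at the centre of its underside
- tape_roll: roll of yellow tape, 65 mm across, 12 mm high; loose bystander on the bench, not part of the job; origin at the centre of its underside
- small_carton: small open carton, 106x95x60 mm, behind the photometer; loose bystander on the bench, not part of the job; origin at the centre of its underside

How it is judged:
On the way, in this order (a step that is already met when the one before it is completed fails the run):
1. the green-capped vial is in the beam and the lid is shut (y of vial_green in the frame of beam between -0.004 and 0.004 m and value of joint lid below 0.035 rad), for 0.2 s.
2. the read key is pressed down (all of step 1 and value of joint read_key above 0.0035 m), for 0.05 s.
At the end, for the whole second after the job is handed in: The green-capped vial is within 4 mm of the beam along the photometer's y, the lid is shut (under 0.035 rad), the read key has been pressed and is up again, and all three vials stand upright, down in their seats (all of step 1 and value of joint read_key below 0.001 m and angle between each of vial_green, vial_white, vial_black's own z axis and vertical below 0.2 rad and z of each of vial_green, vial_white, vial_black in the frame of beam below -0.045 m); the robot touches nothing.
It fails at once if the read key is pressed before the green-capped vial is in the beam and the lid shut (value of joint read_key above 0.0025 m and not (y of vial_green in the frame of beam between -0.004 and 0.004 m and value of joint lid below 0.035 rad)).
It fails at once if the lid is slammed (faster than 4 rad/s) (velocity of joint lid below -4 rad/s).
It fails at once if a vial is lifted in its seat or tipped (z of any of vial_green, vial_white, vial_black in the frame of beam above -0.045 m or angle between any of vial_green, vial_white, vial_black's own z axis and vertical above 0.35 rad).
It fails at once if a bystander is moved by more than 15 mm (distance of any of vial_loose, petri_dish, tape_roll, usb_stick, small_carton from where it was at the start of the episode above 0.015 m).
It also fails if it takes over 51 s, if anything falls off the work surface, if the arm or the gripper's body presses on something with over 40 N, if the wrist force passes 120 N, or if a joint passes its speed limit or range.

## Working session

There is one attempt and no reset: what is moved stays moved. The work goes in short steps, Python scripts to look and compute and a tool call to move; the robot and the scene stay as the last step left them, time stands still between calls to the robot, and variables do not carry over. Pictures are saved under pics/ and viewed, at most 10 in all, crops included, and the job is handed in when it is done.

Besides the shell and the picture viewer there is one more tool, called by a JSON object that holds its "op" and its "data". apply_moves: Moves the arm, as the interface text tells. Shifts and turns lie within -1 to 1; 1 stands for 250 mm of shift or 30 degrees of turn. Its arguments: {"type":"object","properties":{"steps":{"type":"array"},"jaw":{"type":"number"},"newtons":{"type":"number"}},"required":["steps"]}

```bash
mkdir -p pics; ls
python3 - <<'E'
from station import *
import cv2
s=get_state();print({k:s[k] for k in('t','eef_pos','ee_rot','width','force')})
for n in('top','side'):
    cv2.imwrite(f'pics/{n}0.png',grab_frame(n)); print(camera_model(n))
E
```

```text
pics
{'t': 0.0, 'eef_pos': array([ 0.2184115 , -0.63816217,  0.2256217 ]), 'ee_rot': array([ 3.13993012e+00, -1.50510193e-04, -2.81192521e+00]), 'width': 0.08767033171050824, 'force': array([-0.26319824,  0.43115417, -0.01436461])}
{'fx': 494.3530273415819, 'fy': 494.3530273415819, 'cx': 309.1234907901768, 'cy': 204.1687979172936, 'xyz': array([ 0.30211211, -0.21260316,  1.04920138]), 'rotation': array([-2.97078631, -0.02330076, -1.56458131])}
{'fx': 520.2145625537831, 'fy': 520.2145625537831, 'cx': 311.15893808468485, 'cy': 197.03795095792972, 'xyz': array([-0.04681649,  0.52430177,  0.53241096]), 'rotation': array([-2.02955252, -0.00653394, -2.5308519 ])}
```

View pics/top0.png

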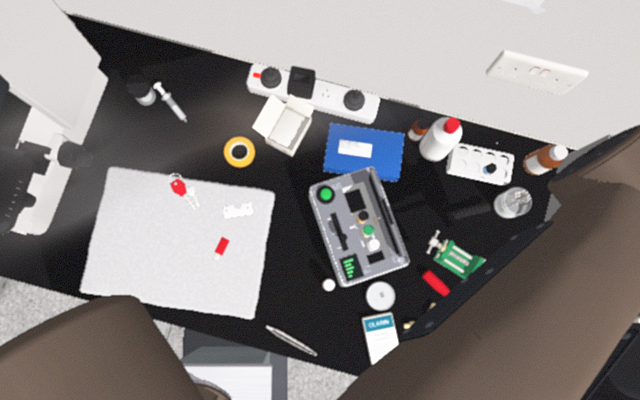

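View pics/side0.png

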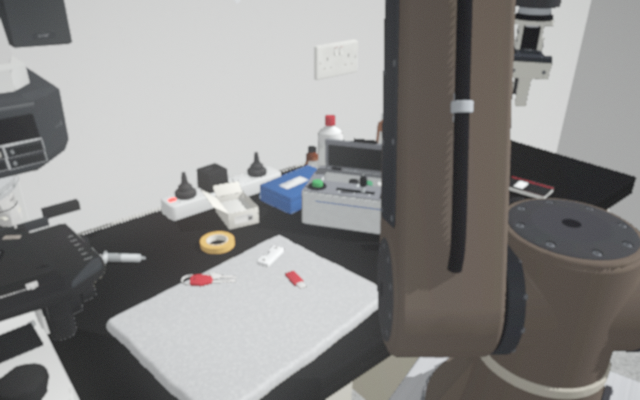

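The top view shows the photometer near (358,225). The green key is at (326,194), the green cap at about (369,230), and the lid stands open on its right side. I'll zoom in and set up ray helpers.

```bash
cat > h.py <<'E'
from station import *
import cv2, numpy as np
from scipy.spatial.transform import Rotation as R
def ray(n,u,v,z):
    c=camera_model(n); M=R.from_euler('xyz',c['rotation']).as_matrix()
    d=M@[(u-c['cx'])/c['fx'],(v-c['cy'])/c['fy'],1]; o=np.array(c['xyz'])
    return o+d*(z-o[2])/d[2]
def proj(n,p):
    c=camera_model(n); M=R.from_euler('xyz',c['rotation']).as_matrix()
    q=M.T@(np.array(p)-c['xyz']); return np.array([c['cx']+c['fx']*q[0]/q[2],c['cy']+c['fy']*q[1]/q[2]])
def crop(n,im,x0,y0,x1,y1,k,name):
    cv2.imwrite(f'pics/{name}.png',cv2.resize(im[y0:y1,x0:x1],None,fx=k,fy=k,interpolation=cv2.INTER_CUBIC))
E
python3 - <<'E'
from h import *
im=cv2.imread('pics/top0.png'); crop('top',im,300,160,420,290,4.5,'c0')
hsv=cv2.cvtColor(im,cv2.COLOR_BGR2HSV)
m=cv2.inRange(hsv,(45,110,60),(80,255,255)); 
n,l,st,ce=cv2.connectedComponentsWithStats(m)
for i in range(1,n):
    if st[i][4]>8: print(st[i],ce[i],ray('top',*ce[i],.098),ray('top',*ce[i],.083))
for k in [(0.6,-.2,0),(0.7,-.2,0),(.6,-.1,0)]: print(k,proj('top',k))
E
```

```text
[320 188  12  13 125] [325.528 193.72 ] [ 0.48749102 -0.26581038  0.098     ] [ 0.49041436 -0.26664943  0.083     ]
[364 225  10  10  70] [368.3        229.47142857] [ 0.4176894  -0.34897366  0.098     ] [ 0.419512   -0.35112416  0.083     ]
[434 240  49  39 560] [459.49821429 261.65535714] [ 0.35684492 -0.5244788   0.098     ] [ 0.35770803 -0.52939693  0.083     ]
[343 258  12  20 144] [348.85416667 266.86805556] [ 0.34531119 -0.31060231  0.098     ] [ 0.34599242 -0.31214771  0.083     ]
(0.6, -0.2, 0) [293.07439158 151.55492984]
(0.7, -0.2, 0) [293.60131599 108.12537809]
(0.6, -0.1, 0) [247.36054114 150.98759416]
```

View pics/c0.png

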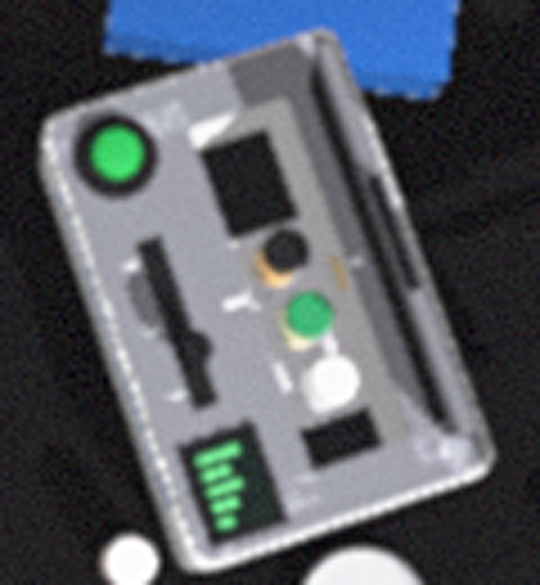

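```bash
cat >> h.py <<'E'
def cp(u,v): return (u+.5)/4.5-.5+300,(v+.5)/4.5-.5+160
# frame
L=[((-43,78,98),(117.,153)),((-43,-74,85.5),(231,482)),((-42,30,85),None)]
E
python3 - <<'E'
from h import *
pts=[((-43,78),ray('top',325.53,193.72,.098)),((-43,-74),ray('top',*cp(231,482),.085)),((15,-15),ray('top',368.3,229.47,.083))]
a=np.array([p[0] for p in pts])/1e3; b=np.array([p[1][:2] for p in pts]); print(b, [np.linalg.norm(b[i]-b[j])-np.linalg.norm(a[i]-a[j]) for i,j in((0,1),(0,2),(1,2))])
za=(a[:,0]+1j*a[:,1]);zb=b[:,0]+1j*b[:,1]
w=np.vdot(za-za.mean(),zb-zb.mean()); yaw=np.angle(w); o=zb.mean()-np.exp(1j*yaw)*za.mean()
print('yaw',np.degrees(yaw),yaw,'o',o)
def W(x,y,z): q=o+np.exp(1j*yaw)*(x+1j*y)/1e3; return np.array([q.real,q.imag,z/1e3])
for n,p in dict(key=(-43,78,98),lev=(-42,-15,118),tick=(-42,0,118),hinge=(50,0,88),c1=(-70,105,85),c2=(-70,-105,85),c3=(70,-105,85),c4=(70,105,85),beam=(-20,0,85),beamb=(44,0,85),edge=(-29,0,92)).items():
    w=W(*p); u=proj('top',w); print(n,w.round(4),'crop',((u-[300,160]+.5)*4.5-.5).round(),'side',proj('side',w).round())
# lid edge in crop
for ang in(1.2,1.4,1.5,1.6,1.75):
    p=W(50-79*np.cos(ang),0,89+79*np.sin(ang)); u=proj('top',p); print(ang,p.round(3),((u-[300,160]+.5)*4.5-.5).round(),proj('side',p).round())
for n,uv in dict(loose=(329,284),petri=(380,295)).items(): print(n,ray('top',*uv,.03))
s=cv2.imread('pics/side0.png'); crop('side',s,270,110,400,240,4.5,'s0')
E
```

```text
[[ 0.48749107 -0.26581431]
 [ 0.34621225 -0.31601014]
 [ 0.41951483 -0.3511242 ]] [np.float64(-0.0020689315600115887), np.float64(-0.0005233739042782709), np.float64(-0.0014555799267309544)]
yaw -70.56152173039862 -1.2315308794129827 o (0.42907318375944703-0.3320802875435344j)
key [ 0.4883 -0.2656  0.098 ] crop [116. 152.] side [317. 181.]
lev [ 0.401  -0.2975  0.118 ] crop [194. 347.] side [363. 177.]
tick [ 0.4151 -0.2925  0.118 ] crop [182. 314.] side [356. 176.]
hinge [ 0.4457 -0.3792  0.088 ] crop [374. 254.] side [363. 172.]
c1 [ 0.5048 -0.2311  0.085 ] crop [ 37. 120.] side [300. 190.]
c2 [ 0.3068 -0.301   0.085 ] crop [197. 575.] side [406. 204.]
c3 [ 0.3534 -0.433   0.085 ] crop [500. 467.] side [414. 175.]
c4 [ 0.5514 -0.3631  0.085 ] crop [332.  21.] side [318. 164.]
beam [ 0.4224 -0.3132  0.085 ] crop [223. 306.] side [357. 187.]
beamb [ 0.4437 -0.3736  0.085 ] crop [360. 260.] side [363. 174.]
edge [ 0.4194 -0.3047  0.092 ] crop [205. 311.] side [356. 185.]
1.2 [ 0.436 -0.352  0.163] [339. 250.] [363. 144.]
1.4 [ 0.441 -0.367  0.167] [376. 236.] [364. 139.]
1.5 [ 0.444 -0.374  0.168] [395. 230.] [365. 137.]
1.6 [ 0.446 -0.381  0.168] [413. 223.] [366. 136.]
1.75 [ 0.45  -0.393  0.167] [439. 214.] [366. 135.]
loose [ 0.31343261 -0.27680333  0.03      ]
petri [ 0.2920027  -0.38070187  0.03      ]
```

View pics/s0.png

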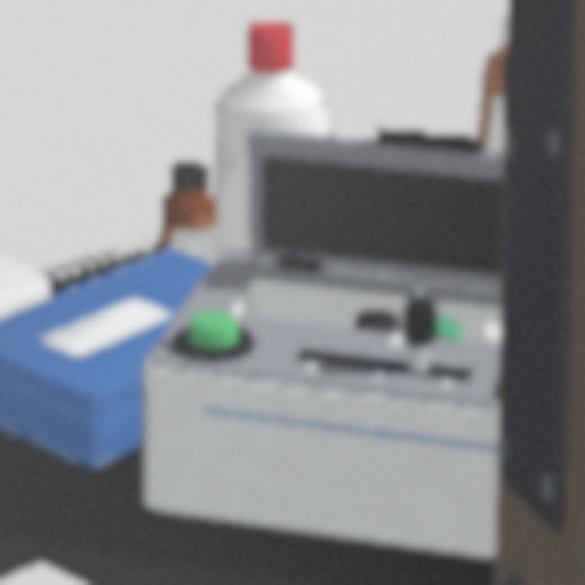

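Side crop: lever knob at crop (420,318), lid nearly upright, ticks visible under the slot; these agree with the fitted frame (yaw -70.6°, origin (0.429,-0.332)). The green vial is in the middle seat, so the lever goes +15 mm to y=0. The lid is at about 1.5 rad. I'll shut the lid first from behind, with the fingers shut and tool y along the photometer's y (+90.5° turn).

{"op": "apply_moves", "data": {"steps": [{"translation": [0.08, 0.08, 0.05], "rotation": [0, 0, 0.1]}, {"translation": [0.18, 0.17, 0.1], "rotation": [0, 0, 0.2]}, {"translation": [0.28, 0.27, 0.12], "rotation": [0, 0, 0.3]}, {"translation": [0.38, 0.37, 0.12], "rotation": [0, 0, 0.4]}, {"translation": [0.48, 0.47, 0.12], "rotation": [0, 0, 0.5]}, {"translation": [0.58, 0.57, 0.12], "rotation": [0, 0, 0.6]}, {"translation": [0.68, 0.66, 0.12], "rotation": [0, 0, 0.7]}, {"translation": [0.78, 0.76, 0.12], "rotation": [0, 0, 0.8]}, {"translation": [0.87, 0.85, 0.12], "rotation": [0, 0, 0.9]}, {"translation": [0.95, 0.92, 0.12], "rotation": [0, 0, 1]}], "jaw": 1, "newtons": 10}}

```text
t: 0.93
eef_pos: [0.4572, -0.4066, 0.2564]
ee_rot: [3.141, 0.0, -2.285]
force: [-0.1, -0.2, 0.5]
width: 0.0267
gripper_force: 0.0
```

{"op": "apply_moves", "data": {"steps": [{"translation": [0, 0, 0], "rotation": [0, 0, 0.1]}, {"translation": [0, 0, 0], "rotation": [0, 0, 0.2]}, {"translation": [0, 0, 0], "rotation": [0, 0, 0.3]}, {"translation": [0, 0, 0], "rotation": [0, 0, 0.4]}, {"translation": [0, 0, 0], "rotation": [0, 0, 0.5]}, {"translation": [0, 0, 0], "rotation": [0, 0, 0.6]}, {"translation": [0, 0, 0], "rotation": [0, 0, 0.7]}, {"translation": [0, 0, 0], "rotation": [0, 0, 0.8]}, {"translation": [0, 0, 0], "rotation": [0, 0, 0.9]}, {"translation": [0, 0, 0], "rotation": [0, 0, 1]}]}}

```text
t: 1.77
eef_pos: [0.4559, -0.4084, 0.2561]
ee_rot: [3.141, 0.0, -1.762]
force: [-0.3, 0.5, -0.7]
width: 0.0004
gripper_force: 0.0
```

{"op": "apply_moves", "data": {"steps": [{"translation": [0, 0, 0], "rotation": [0, 0, 0.12]}, {"translation": [0, 0, 0], "rotation": [0, 0, 0.24]}, {"translation": [0, 0, 0], "rotation": [0, 0, 0.36]}, {"translation": [0, 0, 0], "rotation": [0, 0, 0.48]}, {"translation": [0, 0, 0], "rotation": [0, 0, 0.6]}, {"translation": [0, 0, 0], "rotation": [0, 0, 0.72]}, {"translation": [0, 0, 0], "rotation": [0, 0, 0.84]}, {"translation": [0, 0, 0], "rotation": [0, 0, 1]}, {"translation": [0, 0, 0], "rotation": [0, 0, 1]}, {"translation": [0, 0, 0], "rotation": [0, 0, 1]}]}}

```text
t: 2.6
eef_pos: [0.4559, -0.4085, 0.2562]
ee_rot: [3.141, 0.001, -1.243]
force: [-0.2, -0.7, -0.3]
width: 0.0007
gripper_force: 0.0
```

```bash
cat >> h.py <<'E'
o=0.42907-0.33208j; yaw=-1.2315
def W(x,y,z): q=o+np.exp(1j*yaw)*(x+1j*y)/1e3; return np.array([q.real,q.imag,z/1e3])
def P(p): q=(p[0]+1j*p[1]-o)*np.exp(-1j*yaw)*1e3; return np.array([q.real,q.imag,p[2]*1e3]).round(1)
def st(): s=get_state(); print(round(s['t'],2),'phot mm',P(s['eef_pos']),s['eef_pos'].round(4),s['ee_rot'].round(3),'F',s['force'].round(2),'w',round(s['width'],4)); return s
def mv(*tg):  # units of shift from current pose to photometer-frame targets
    s=get_state()
    for t in tg: print(t,((W(*t)-s['eef_pos'])/.25).round(3))
E
python3 - <<'E'
from h import *
st(); cv2.imwrite('pics/t1.png',grab_frame('top'))
path=[(80,0,200),(80,0,143)]
for a in(1.5,1.3,1.1,.9,.7,.5,.3,.15,0): path.append((50-55*np.cos(a)+6*np.sin(a)+9.5,0,88+55*np.sin(a)+6*np.cos(a)))
mv(*path)
E
```

```text
2.6 phot mm [ 8.100e+01 -1.000e-01  2.562e+02] [ 0.4559 -0.4085  0.2562] [ 3.141e+00  1.000e-03 -1.243e+00] F [-0.17 -0.69 -0.26] w 0.0007
(80, 0, 200) [-0.001  0.004 -0.225]
(80, 0, 143) [-0.001  0.004 -0.453]
(np.float64(61.59442382790067), 0, np.float64(143.2866474732292)) [-0.026  0.073 -0.452]
(np.float64(50.56891353815085), 0, np.float64(142.60069316969313)) [-0.04   0.115 -0.455]
(np.float64(39.89945748196186), 0, np.float64(139.7379815319324)) [-0.055  0.155 -0.466]
(np.float64(30.01141320287836), 0, np.float64(134.81263983913558)) [-0.068  0.193 -0.486]
(np.float64(21.29898582277928), 0, np.float64(128.02102592177994)) [-0.079  0.225 -0.513]
(np.float64(14.109512327654715), 0, np.float64(119.6338999945734)) [-0.089  0.253 -0.547]
(np.float64(8.729614338059708), 0, np.float64(109.98563030112732)) [-0.096  0.273 -0.585]
(np.float64(6.0142195083592735), 0, np.float64(102.15172375366421)) [-0.1    0.283 -0.617]
(np.float64(4.5), 0, np.float64(94.0)) [-0.102  0.289 -0.649]
```

View pics/t1.png

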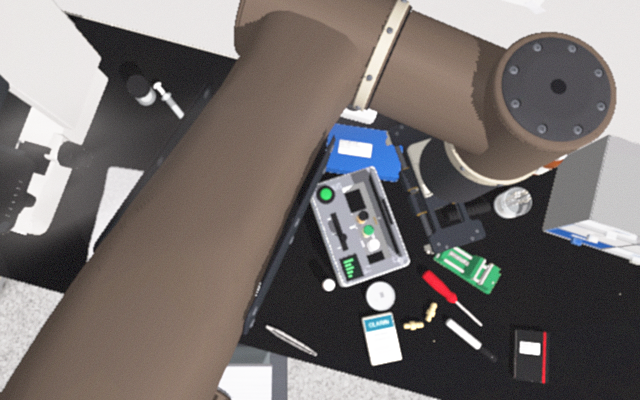

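The gripper stands behind the open lid, clear of the bench items; the lid edge is at about (390,215). Next I lower it behind the lid.

{"op": "apply_moves", "data": {"steps": [{"translation": [0, 0, -0.05], "rotation": [0, 0, 0]}, {"translation": [0, 0, -0.1], "rotation": [0, 0, 0]}, {"translation": [0, 0, -0.15], "rotation": [0, 0, 0]}, {"translation": [0, 0, -0.2], "rotation": [0, 0, 0]}, {"translation": [0, 0, -0.25], "rotation": [0, 0, 0]}, {"translation": [0, 0, -0.3], "rotation": [0, 0, 0]}, {"translation": [0, 0, -0.35], "rotation": [0, 0, 0]}, {"translation": [0, 0, -0.4], "rotation": [0, 0, 0]}, {"translation": [0, 0, -0.45], "rotation": [0, 0, 0]}, {"translation": [0, 0, -0.45], "rotation": [0, 0, 0]}]}}

```text
t: 3.48
eef_pos: [0.4547, -0.4077, 0.1413]
ee_rot: [3.139, 0.003, -1.244]
force: [0.1, 0.4, 0.2]
width: 0.0005
gripper_force: 0.0
```

{"op": "apply_moves", "data": {"steps": [{"translation": [-0.006, 0.017, 0], "rotation": [0, 0, 0]}, {"translation": [-0.012, 0.034, 0], "rotation": [0, 0, 0]}, {"translation": [-0.018, 0.051, 0], "rotation": [0, 0, 0]}, {"translation": [-0.024, 0.068, 0], "rotation": [0, 0, 0]}, {"translation": [-0.03, 0.085, 0], "rotation": [0, 0, 0]}, {"translation": [-0.036, 0.102, -0.002], "rotation": [0, 0, 0]}, {"translation": [-0.042, 0.118, -0.004], "rotation": [0, 0, 0]}, {"translation": [-0.048, 0.134, -0.008], "rotation": [0, 0, 0]}, {"translation": [-0.055, 0.152, -0.014], "rotation": [0, 0, 0]}, {"translation": [-0.055, 0.152, -0.014], "rotation": [0, 0, 0]}]}}

```text
t: 4.32
eef_pos: [0.4419, -0.3697, 0.1404]
ee_rot: [-3.142, 0.0, -1.241]
force: [-0.1, 0.4, 0.5]
width: 0.0004
gripper_force: 0.2
```

Run:
```python
from h import *
st(); cv2.imwrite('pics/t2.png',grab_frame('top')[140:300,290:450]);im=cv2.imread('pics/t2.png');cv2.imwrite('pics/t2.png',cv2.resize(im,None,fx=3.5,fy=3.5))
mv(*[(50-55*np.cos(a)+6*np.sin(a)+9.5,0,88+55*np.sin(a)+6*np.cos(a)) for a in(1.1,.9,.7,.5,.3,.15,0)])
```

```text
4.32 phot mm [ 39.8  -0.4 140.4] [ 0.4419 -0.3697  0.1404] [-3.142  0.    -1.241] F [-0.07  0.36  0.5 ] w 0.0004
(np.float64(39.89945748196186), 0, np.float64(139.7379815319324)) [ 0.002  0.001 -0.002]
(np.float64(30.01141320287836), 0, np.float64(134.81263983913558)) [-0.011  0.038 -0.022]
(np.float64(21.29898582277928), 0, np.float64(128.02102592177994)) [-0.023  0.071 -0.049]
(np.float64(14.109512327654715), 0, np.float64(119.6338999945734)) [-0.033  0.098 -0.083]
(np.float64(8.729614338059708), 0, np.float64(109.98563030112732)) [-0.04   0.119 -0.121]
(np.float64(6.0142195083592735), 0, np.float64(102.15172375366421)) [-0.043  0.129 -0.153]
(np.float64(4.5), 0, np.float64(94.0)) [-0.045  0.135 -0.185]
```

View pics/t2.png

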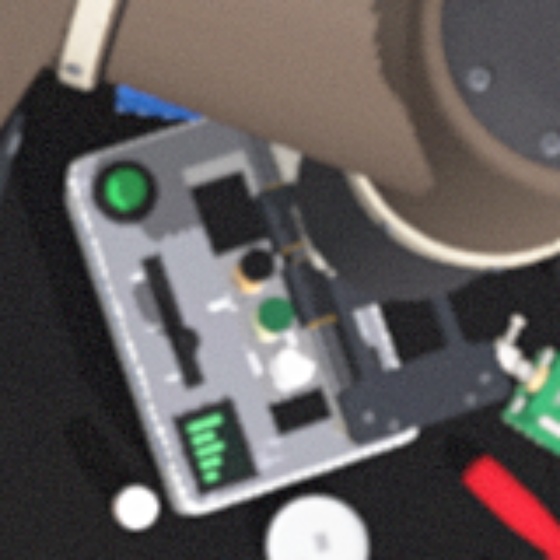

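The lid is being tipped forward by the fingers: its edge now runs from about (262,150) to (345,350) in the crop, just short of the caps. I continue along the arc.

{"op": "apply_moves", "data": {"steps": [{"translation": [-0.003, 0.01, -0.006], "rotation": [0, 0, 0]}, {"translation": [-0.007, 0.024, -0.013], "rotation": [0, 0, 0]}, {"translation": [-0.011, 0.038, -0.022], "rotation": [0, 0, 0]}, {"translation": [-0.015, 0.05, -0.03], "rotation": [0, 0, 0]}, {"translation": [-0.019, 0.061, -0.04], "rotation": [0, 0, 0]}, {"translation": [-0.023, 0.071, -0.05], "rotation": [0, 0, 0]}, {"translation": [-0.027, 0.081, -0.061], "rotation": [0, 0, 0]}, {"translation": [-0.03, 0.09, -0.072], "rotation": [0, 0, 0]}, {"translation": [-0.033, 0.098, -0.083], "rotation": [0, 0, 0]}, {"translation": [-0.033, 0.098, -0.083], "rotation": [0, 0, 0]}]}}

```text
t: 5.2
eef_pos: [0.4336, -0.3455, 0.1191]
ee_rot: [3.141, 0.001, -1.241]
force: [-0.1, 0.4, 0.1]
width: 0.0005
gripper_force: 0.0
```

{"op": "apply_moves", "data": {"steps": [{"translation": [-0.002, 0.006, -0.01], "rotation": [0, 0, 0]}, {"translation": [-0.004, 0.012, -0.02], "rotation": [0, 0, 0]}, {"translation": [-0.006, 0.018, -0.03], "rotation": [0, 0, 0]}, {"translation": [-0.008, 0.023, -0.04], "rotation": [0, 0, 0]}, {"translation": [-0.009, 0.027, -0.05], "rotation": [0, 0, 0]}, {"translation": [-0.01, 0.03, -0.06], "rotation": [0, 0, 0]}, {"translation": [-0.011, 0.033, -0.07], "rotation": [0, 0, 0]}, {"translation": [-0.012, 0.036, -0.08], "rotation": [0, 0, 0]}, {"translation": [-0.012, 0.036, -0.09], "rotation": [0, 0, 0]}, {"translation": [-0.012, 0.036, -0.09], "rotation": [0, 0, 0]}]}}

```text
t: 6.03
eef_pos: [0.4309, -0.3369, 0.0967]
ee_rot: [3.141, 0.001, -1.241]
force: [-0.1, -0.1, 0.3]
width: 0.0004
gripper_force: 0.0
```

Run:
```python
from h import *
st(); mv((4.5,0,94))
```

```text
6.03 phot mm [ 5.2  0.1 96.7] [ 0.4309 -0.3369  0.0967] [ 3.141e+00  1.000e-03 -1.241e+00] F [-0.07 -0.15  0.28] w 0.0004
(4.5, 0, 94) [-0.001  0.002 -0.011]
```

{"op": "apply_moves", "data": {"steps": [{"translation": [0, 0, -0.003], "rotation": [0, 0, 0]}, {"translation": [0, 0, -0.006], "rotation": [0, 0, 0]}, {"translation": [0, 0, -0.009], "rotation": [0, 0, 0]}, {"translation": [0, 0, -0.011], "rotation": [0, 0, 0]}, {"translation": [0, 0, -0.013], "rotation": [0, 0, 0]}, {"translation": [0, 0, -0.015], "rotation": [0, 0, 0]}, {"translation": [0, 0, -0.016], "rotation": [0, 0, 0]}, {"translation": [0, 0, -0.016], "rotation": [0, 0, 0]}, {"translation": [0, 0, -0.016], "rotation": [0, 0, 0]}, {"translation": [0, 0, -0.016], "rotation": [0, 0, 0]}]}}

```text
t: 6.87
eef_pos: [0.4311, -0.3372, 0.0938]
ee_rot: [-3.141, -0.0, -1.241]
force: [-1.5, 1.6, 6.1]
width: 0.0007
gripper_force: 2.6
```

The lid is at z≈94 mm under the fingers with a 6 N reaction: shut. I raise clear and go above the lever with the jaw about 26 mm open.

{"op": "apply_moves", "data": {"steps": [{"translation": [0, 0, 0.05], "rotation": [0, 0, 0]}, {"translation": [0, 0, 0.12], "rotation": [0, 0, 0]}, {"translation": [0, 0, 0.2], "rotation": [0, 0, 0]}, {"translation": [0, 0, 0.2], "rotation": [0, 0, 0]}, {"translation": [-0.03, 0.03, 0.2], "rotation": [0, 0, 0]}, {"translation": [-0.06, 0.07, 0.2], "rotation": [0, 0, 0]}, {"translation": [-0.09, 0.11, 0.2], "rotation": [0, 0, 0]}, {"translation": [-0.12, 0.157, 0.2], "rotation": [0, 0, 0]}, {"translation": [-0.12, 0.157, 0.2], "rotation": [0, 0, 0]}, {"translation": [-0.12, 0.157, 0.2], "rotation": [0, 0, 0]}], "jaw": 0.4}}

```text
t: 7.7
eef_pos: [0.4005, -0.2972, 0.1432]
ee_rot: [-3.142, 0.0, -1.24]
force: [0.3, -0.3, 0.7]
width: 0.0258
gripper_force: 0.0
```

Run:
```python
from h import *
st(); mv((-42,-15,102),(-42,0,102))
im=grab_frame('side'); crop('side',im,270,110,400,240,4.5,'s3')
im=grab_frame('top');cv2.imwrite('pics/t3.png',im)
```

```text
7.7 phot mm [-42.4 -15.3 143.2] [ 0.4005 -0.2972  0.1432] [-3.142  0.    -1.24 ] F [ 0.29 -0.32  0.69] w 0.0258
(-42, -15, 102) [ 0.002 -0.001 -0.165]
(-42, 0, 102) [ 0.058  0.019 -0.165]
```

View pics/s3.png

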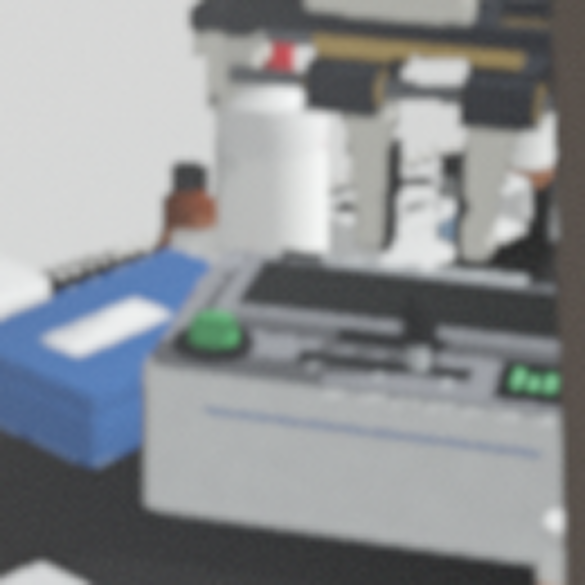

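The lid is seen shut flat, and the fingers straddle the knob (crop (420,320)). I descend, then push left until the pad has carried the knob to y=0: TCP y ≈ +5, given the 26 mm opening and 8 mm knob radius.

{"op": "apply_moves", "data": {"steps": [{"translation": [0, 0, -0.02], "rotation": [0, 0, 0]}, {"translation": [0, 0, -0.04], "rotation": [0, 0, 0]}, {"translation": [0, 0, -0.06], "rotation": [0, 0, 0]}, {"translation": [0, 0, -0.08], "rotation": [0, 0, 0]}, {"translation": [0, 0, -0.1], "rotation": [0, 0, 0]}, {"translation": [0, 0, -0.12], "rotation": [0, 0, 0]}, {"translation": [0, 0, -0.14], "rotation": [0, 0, 0]}, {"translation": [0, 0, -0.16], "rotation": [0, 0, 0]}, {"translation": [0, 0, -0.16], "rotation": [0, 0, 0]}, {"translation": [0, 0, -0.16], "rotation": [0, 0, 0]}]}}

```text
t: 8.63
eef_pos: [0.4009, -0.2978, 0.103]
ee_rot: [3.141, 0.0, -1.241]
force: [-0.5, 0.2, -0.2]
width: 0.0265
gripper_force: 0.0
```

{"op": "apply_moves", "data": {"steps": [{"translation": [0.008, 0.003, 0], "rotation": [0, 0, 0]}, {"translation": [0.017, 0.006, 0], "rotation": [0, 0, 0]}, {"translation": [0.026, 0.009, 0], "rotation": [0, 0, 0]}, {"translation": [0.035, 0.012, 0], "rotation": [0, 0, 0]}, {"translation": [0.044, 0.015, 0], "rotation": [0, 0, 0]}, {"translation": [0.053, 0.018, 0], "rotation": [0, 0, 0]}, {"translation": [0.061, 0.021, 0], "rotation": [0, 0, 0]}, {"translation": [0.069, 0.024, 0], "rotation": [0, 0, 0]}, {"translation": [0.076, 0.027, 0], "rotation": [0, 0, 0]}, {"translation": [0.076, 0.027, 0], "rotation": [0, 0, 0]}]}}

```text
t: 9.47
eef_pos: [0.4206, -0.2911, 0.1034]
ee_rot: [-3.141, -0.0, -1.241]
force: [-1.1, -0.5, 0.6]
width: 0.0264
gripper_force: 0.5
```

Run:
```python
from h import *
st()
```

```text
9.47 phot mm [-41.5   5.7 103.4] [ 0.4206 -0.2911  0.1034] [-3.141 -0.    -1.241] F [-1.06 -0.48  0.56] w 0.0264
```

{"op": "apply_moves", "data": {"steps": [{"translation": [-0.005, -0.002, 0], "rotation": [0, 0, 0]}, {"translation": [-0.01, -0.004, 0], "rotation": [0, 0, 0]}, {"translation": [-0.015, -0.005, 0], "rotation": [0, 0, 0]}, {"translation": [-0.015, -0.005, 0.03], "rotation": [0, 0, 0]}, {"translation": [-0.015, -0.005, 0.09], "rotation": [0, 0, 0]}, {"translation": [-0.015, -0.005, 0.16], "rotation": [0, 0, 0]}, {"translation": [-0.015, -0.005, 0.24], "rotation": [0, 0, 0]}, {"translation": [-0.015, -0.005, 0.3], "rotation": [0, 0, 0]}, {"translation": [-0.015, -0.005, 0.3], "rotation": [0, 0, 0]}, {"translation": [-0.015, -0.005, 0.3], "rotation": [0, 0, 0]}]}}

```text
t: 10.3
eef_pos: [0.4169, -0.2925, 0.1796]
ee_rot: [-3.139, -0.001, -1.241]
force: [-1.2, -0.5, 0.2]
width: 0.0267
gripper_force: 0.0
```

Run:
```python
from h import *
st(); mv((-43,78,130),(-43,78,100),(-43,78,92))
a=grab_frame('side'); b=grab_frame('top'); cv2.imwrite('pics/t4full.png',b)
A=cv2.resize(a[150:220,290:400],None,fx=7,fy=7,interpolation=cv2.INTER_CUBIC)
cv2.imwrite('pics/s4.png',A)
for y in(-30,-15,0,30):
  print(y,*[((proj('side',W(x,y,z))-[290,150]+.5)*7).round() for x,z in((-42,118),(-42,108),(-48,85))])
```

```text
10.3 phot mm [-41.4   1.7 179.6] [ 0.4169 -0.2925  0.1796] [-3.139e+00 -1.000e-03 -1.241e+00] F [-1.19 -0.46  0.19] w 0.0267
(-43, 78, 130) [ 0.286  0.108 -0.198]
(-43, 78, 100) [ 0.286  0.108 -0.318]
(-43, 78, 92) [ 0.286  0.108 -0.35 ]
-30 [569. 197.] [567. 230.] [558. 313.]
-15 [516. 191.] [514. 223.] [506. 306.]
0 [463. 185.] [461. 217.] [454. 300.]
30 [358. 172.] [357. 205.] [350. 287.]
```

View pics/s4.png

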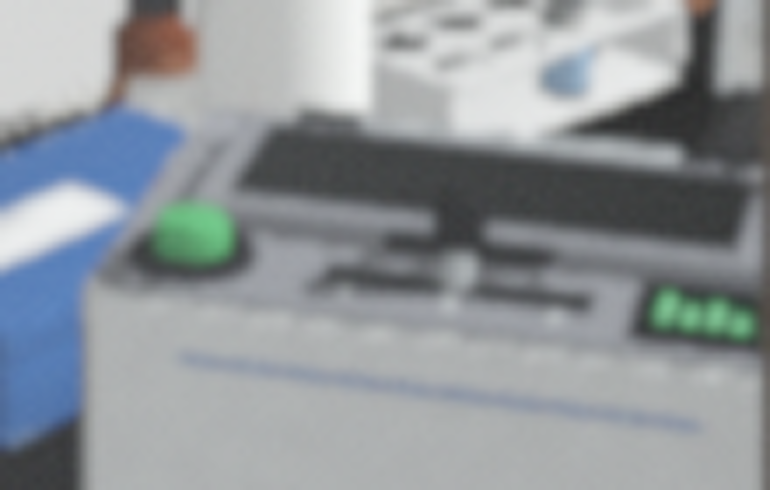

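The knob (460,215) sits over the middle tick (450,303), where my projection for y=0 puts it (461,217), so the green vial is within about 1 mm. I shut the fingers and go above the key.

{"op": "apply_moves", "data": {"steps": [{"translation": [0.03, 0.01, 0], "rotation": [0, 0, 0]}, {"translation": [0.07, 0.03, 0], "rotation": [0, 0, 0]}, {"translation": [0.12, 0.05, 0], "rotation": [0, 0, 0]}, {"translation": [0.18, 0.07, 0], "rotation": [0, 0, 0]}, {"translation": [0.24, 0.09, 0], "rotation": [0, 0, 0]}, {"translation": [0.285, 0.107, -0.05], "rotation": [0, 0, 0]}, {"translation": [0.285, 0.107, -0.12], "rotation": [0, 0, 0]}, {"translation": [0.285, 0.107, -0.19], "rotation": [0, 0, 0]}, {"translation": [0.285, 0.107, -0.25], "rotation": [0, 0, 0]}, {"translation": [0.285, 0.107, -0.25], "rotation": [0, 0, 0]}], "jaw": 1}}

```text
t: 11.23
eef_pos: [0.4863, -0.2644, 0.1117]
ee_rot: [3.136, 0.004, -1.241]
force: [0.2, 0.6, -0.5]
width: 0.0005
gripper_force: 0.0
```

Run:
```python
from h import *
st(); mv((-43,78,98),(-43,78,92.5))
```

```text
11.23 phot mm [-44.8  76.5 111.7] [ 0.4863 -0.2644  0.1117] [ 3.136  0.004 -1.241] F [ 0.19  0.57 -0.54] w 0.0005
(-43, 78, 98) [ 0.008 -0.005 -0.055]
(-43, 78, 92.5) [ 0.008 -0.005 -0.077]
```

{"op": "apply_moves", "data": {"steps": [{"translation": [0.004, -0.003, -0.02], "rotation": [0, 0, 0]}, {"translation": [0.004, -0.003, -0.04], "rotation": [0, 0, 0]}, {"translation": [0.004, -0.003, -0.055], "rotation": [0, 0, 0]}, {"translation": [0.004, -0.003, -0.065], "rotation": [0, 0, 0]}, {"translation": [0.004, -0.003, -0.075], "rotation": [0, 0, 0]}, {"translation": [0.004, -0.003, -0.085], "rotation": [0, 0, 0]}, {"translation": [0.004, -0.003, -0.092], "rotation": [0, 0, 0]}, {"translation": [0.004, -0.003, -0.098], "rotation": [0, 0, 0]}, {"translation": [0.004, -0.003, -0.098], "rotation": [0, 0, 0]}, {"translation": [0.004, -0.003, -0.098], "rotation": [0, 0, 0]}]}}

```text
t: 12.07
eef_pos: [0.4889, -0.2665, 0.0931]
ee_rot: [-3.141, -0.001, -1.24]
force: [-4.5, 4.5, 15.0]
width: 0.0005
gripper_force: 7.4
```

The key is bottomed (z 93 mm, 15 N reaction). Now I release it and back off.

{"op": "apply_moves", "data": {"steps": [{"translation": [0, 0, 0.01], "rotation": [0, 0, 0]}, {"translation": [0, 0, 0.03], "rotation": [0, 0, 0]}, {"translation": [0, 0, 0.07], "rotation": [0, 0, 0]}, {"translation": [0, 0, 0.13], "rotation": [0, 0, 0]}, {"translation": [0, 0, 0.2], "rotation": [0, 0, 0]}, {"translation": [0, 0, 0.3], "rotation": [0, 0, 0]}, {"translation": [0, 0, 0.4], "rotation": [0, 0, 0]}, {"translation": [0, 0, 0.45], "rotation": [0, 0, 0]}, {"translation": [0, 0, 0.45], "rotation": [0, 0, 0]}, {"translation": [0, 0, 0.45], "rotation": [0, 0, 0]}]}}

```text
t: 12.9
eef_pos: [0.4888, -0.2664, 0.2049]
ee_rot: [-3.14, -0.001, -1.241]
force: [-0.6, 0.4, -0.1]
width: 0.0004
gripper_force: 0.0
```

Run:
```python
from h import *
st(); a=grab_frame('side')
cv2.imwrite('pics/s5.png',cv2.resize(a[130:240,270:400],None,fx=5,fy=5,interpolation=cv2.INTER_CUBIC))
```

```text
12.9 phot mm [-42.1  78.2 204.9] [ 0.4888 -0.2664  0.2049] [-3.140e+00 -1.000e-03 -1.241e+00] F [-0.58  0.38 -0.07] w 0.0004
```

View pics/s5.png

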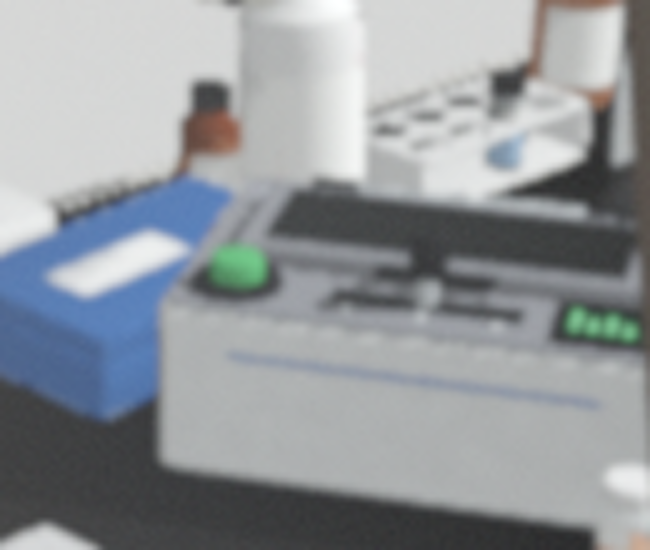

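The key is up again (238,268), the lid is shut, the knob (430,265) is in line with the middle tick, and the arm is clear.

```bash
python3 -c "
from station import *
print(job_done())"
```

```text
the job is handed in; nothing more can be done
None
```

The job is handed in at about 13 s of the 51 s allowed: lid shut, green vial within about 1 mm of the beam judging by the lever knob, read key pressed right down and up again, arm clear; the station returned no verdict.

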